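# Unlatch the glue press, raise its bar off the ball stud and hold it open

## Robot

A 6-joint arm with a two-finger parallel gripper is mounted at the origin on a cart in front of the work surface, level with it; the furniture and walls round the work are solid. World frame = base frame: x ahead of the robot, y to its left, z up, the work surface at z = 0. Lengths are in m, angles in degrees, forces in N, time in s.
With the tool pointing down it reaches from about 0.4 to 0.825 m from the base axis. Payload 7 kg.
Tool frame: the origin (TCP) lies on the centre line of the jaws, within the pads' length; the fingertips stand r.nose_length ahead of it and the grasp point (between the pads) lies 2 mm behind it (r.nose_length is the distance from the TCP to the fingertips, in m); z points along the fingers, y is the direction in which the jaws open and shut (so a half turn about z gives the same grasp; the last joint's range is limited). The gripper opens to 88 mm and grips with 3 to 60 N. Pads are 19 mm wide; open, the fingers measure 130 mm over their backs; the gripper's body (78 mm by 193 mm) begins 47 mm behind the grasp point.
Start: joints at [16.507, 20.546, 0.682, 0, -70.136, -16.507], TCP at [0.675, -0, 0.244] pointing down, gripper open.
Joint ranges: [-176.03, 176.03], [-82.01, 121.73], [-58.28, 71.71], [-173.87, 95.51], [-174.79, -0.11], [-173.66, 173.66]. Speed limits (degrees/s): [136.94, 136.94, 172.46, 180, 180, 180].

## Interface

Orientations are given as [roll, pitch, yaw] about the fixed x, y, z axes, in that order (R = Rz(yaw) Ry(pitch) Rx(roll)).
In Python, from plant import r gives the robot as it stands.
- The arm moves only by the tool apply_moves, never from a script. Its argument "targets" is a list of rows, each a list of 3 entries, a list of its own where there are three numbers: the shift along the tool's x, y, z scaled (see below), then the turn, a rotation vector about the tool's x, y, z scaled (see below), then the finger opening in mm, from 0 to 87.6. A call has 1 to 5 rows; each row shifts and turns the pose as measured when the row begins, along the tool's axes as they then stand; what a row does not reach is not made up. The controller multiplies each number of a shift by 0.04 m and each number of a turn by 8 degrees. A row lasts 1/10 s, in which the tool goes at most 50 mm and 8.59 degrees, less where a joint would pass 70% of its speed; a pose out of reach is approached as far as the arm can. A call with a number of a shift or a turn outside -1 to 1 is refused whole. A call with a gripper value outside its range is refused whole. The fingers move at their own pace and stop on an object; "squeeze" is the grip in N (left out, the last holds). Time passes only in rows, so rows that do not move let the fingers close. It gives the time, the measured TCP pose, the force and the opening at its end, in the units of the state.
- r.get_state(): the state, without advancing time (a new reading comes with each control period).
- r.capture(name): name is "scene" or "side" or "wrist"; returns a dict with "img" (480x640x3 uint8, blue, green, red), "z_map" (480x640 float32, m along the optical axis (not along the pixel's ray), 0 where there is no reading), "fx", "fy", "cx", "cy" (pixels), "k1" (the pictures are not rectified: a ray, as slopes to the right and down, at radius r is drawn at 1 + k1 r^2 times it, then the intrinsics apply), "camera_from_world" (4x4, takes a point from world to camera coordinates); the wrist camera has in their place "mount" (4x4, takes a point from camera to tool coordinates, whose origin is the TCP and whose axes are the flange's). Camera axes: x right, y up, looking along -z (the intrinsics and any distortion apply to the point x, -y, -z); pixel columns grow to the right and rows downward; lengths in m; the calibration is good to about 2 mm. A picture is of the moment at which its call begins: read the wrist's pose just before it.
- r.close_job(): hands the job in, once; it reports no verdict.
The state is a dict: "time_s": time; "joints": joint angles; "qd": joint speeds; "joint_torque": joint torques, N m; "tcp_pos": TCP position; "eef_rot": TCP orientation; "contact_force": force on the tool from outside, world axes, zero at the start; "moment": the same for the moment, N m; "gripper_width": finger opening in m.
Only numpy, scipy, OpenCV 4.12 (cv2) and the standard library are available. Lean on these libraries where they do the work, as an engineer would, in place of code of your own. Each camera call takes 0.05 s, during which the arm holds its last target.

## Task

The glued pair of cast bars in the bench press has set. Pull the press's spring latch sideways by its upright tab, away from the ball stud, until the fork is clear of the ball; keeping hold of the tab, swing the press bar up off the ball to about 40 degrees and stop there, still gripping the tab and holding the bar up so that the pair can be taken out from under it. Do not shift the pair or the things standing round the press; your work ends while holding the bar raised.

Things in the scene. Friction and masses are not known exactly. Their poses are not given: they have to be found in the camera images.
- press_base: Bench glue press, fixed: a wooden board 150 x 290 x 42 mm with steel parts on it, up to 180 mm high. Origin: centre of its underside. Its y axis runs along the press bar, from the ball stud (right end, seen from the robot) to the hinge (left end); its x axis points away from the latch's tab, so the latch is pulled towards -x.
- hinge_axis (a point): Point on the press bar's hinge axis, which runs along the base's x axis: at x = 0, y = +90 mm, z = 136 mm in the base's frame.
- ball_center (a point): Centre of the fixed 40 mm steel ball on the ball stud: at x = 0, y = -90 mm, z = 119 mm in the base's frame. Its underside is cut flat 12 mm below the centre, where the 18 mm neck joins.
- press_bar (a joint): Grey bar, 26 x 24 mm, hinged at its left end, a dark cup over the ball at its right end, a spindle with rubber foot in its middle. Value in rad: 0 = down, cup over the ball; grows as the ball end swings up; end stop 1.15. Cup clear of the ball above 0.15. It falls back when let go; 4 to 7 N at the tab lift it.
- latch (a joint): Latch sliding across the bar's ball end: flat fork under the ball, strap through a guide block, upright tab. Value in m: 0 = home, fork under the ball, bar locked down; grows as the tab is pulled towards the base's -x; fork clear of the ball above 0.0125; end stop 0.018. A spring pulls it home: 6 N at 0, 12 N at the stop.
- pull_tab: The latch's upright steel tab, 8 mm thick, 34 mm wide, round top. Origin: the point to grip, mid-thickness, 22 mm below its top, 38 mm above the strap; at x = -94, y = -90, z = 144 mm in the base's frame when shut. Axes as the base's while the bar is down (x through its thickness); it swings with the bar. Gap inwards to the cup 63 mm, and to the guide block (top 24 mm below the origin) 34 mm.
- pair_center (a point): Centre of the glued pair: two sand-coloured cast bars face to face, 65 x 194 x 43 mm, lying loose across the board under the rubber foot.
- wedge_center (a point): Centre (half-way up) of a loose cream cast block, 66 x 130 x 45 mm, on the worktop beyond the hinge end of the press.
- block_center (a point): Centre (half-way up) of a loose grey cast block, 56 x 76 x 61 mm, on the worktop in front of the hinge half of the press.
- cup_center (a point): Centre (half-way up) of a loose off-white mixing cup, 79 mm across, 88 mm high, on the thin board behind the press.

How it is judged (in metres and radians):
On the way, in this order (a step that is already met when the one before it is completed fails the run):
1. the latch is pulled out until its fork is clear of the ball, with the bar still down on the ball (value of joint latch above 0.0125 m and value of joint press_bar below 0.05 rad), for 0.1 s.
2. the bar is lifted off the ball (value of joint press_bar above 0.15 rad), for 0.1 s.
At the end, for the whole second after the job is handed in: the bar stands still, raised between 30 and 51 degrees (0.52 to 0.90 rad), with the fingers gripping the tab (over 2 N) and the glued pair where it lay (within 12 mm) (value of joint press_bar between 0.52 and 0.9 rad and velocity of joint press_bar between -0.05 and 0.05 rad/s and contact force between the fingers and pull_tab above 2 N and distance of pair_center from where it was at the start of the episode below 0.012 m); the arm keeps its last pose, push and grip.
It fails at once if the glued pair is shifted by more than 15 mm (distance of pair_center from where it was at the start of the episode above 0.015 m).
It fails at once if the cream block, the grey block or the cup beside the press is shifted by more than 20 mm (distance of any of wedge_center, block_center, cup_center from where it was at the start of the episode above 0.02 m).
It also fails if it takes over 35 s, if anything falls off the work surface, if the arm or the gripper's body presses on something with over 40 N, if the wrist force passes 120 N, or if a joint passes its speed limit or range.

## Working session

There is one attempt and no reset: what is moved stays moved. The work goes in short steps, Python scripts to look and compute and a tool call to move; the robot and the scene stay as the last step left them, time stands still between calls to the robot, and variables do not carry over. Pictures are saved under pics/ and viewed, and the job is handed in when it is done.

Besides the shell and the picture viewer there is one more tool, called after "Call:" in YAML: its name, and indented under it one key for each argument. apply_moves: Moves the arm, as the interface text tells. Its arguments: {"type":"object","properties":{"targets":{"type":"array","items":{"type":"array"}},"squeeze":{"type":"number"}},"required":["targets"]}

```bash
ls; mkdir -p pics
python3 - <<'E'
from plant import r
import cv2,numpy as np
s=r.get_state();print(s, r.nose_length)
for n in ["scene","side","wrist"]:
    c=r.capture(n);cv2.imwrite(f"pics/{n}0.png",c["img"]);np.savez(f"{n}0.npz",**c)
    print(n,{k:(np.round(v,4).tolist() if not np.isscalar(v) else v) for k,v in c.items() if k not in("img","z_map")})
E
```

```text
pics
{'time_s': 0.0, 'joints': array([ 1.65064818e+01,  2.05929303e+01,  6.34273120e-01, -1.86758940e-02,
       -7.01356132e+01, -1.65077842e+01]), 'qd': array([-0.00072089, -0.01645611, -0.08354201,  0.06960671,  0.03242787,
        0.04653151]), 'joint_torque': array([-8.00930356e-04, -5.82726967e+01,  2.93058443e+01,  6.99745238e+00,
        6.93249181e-03, -2.06530804e-04]), 'tcp_pos': array([ 6.74548717e-01, -3.54148771e-05,  2.42614120e-01]), 'eef_rot': array([ 1.79904626e+02, -9.95612851e-03, -9.00076546e+01]), 'contact_force': array([-0.71995292, -0.33223284,  0.0599895 ]), 'moment': array([0.02276759, 0.01192599, 0.01041652]), 'gripper_width': 0.0879899793271596} 0.017
scene {'fx': 511.1598630261684, 'fy': 511.1598630261684, 'cx': 327.62364974210936, 'cy': 243.10234483043794, 'k1': -0.029615672060136898, 'camera_from_world': [[0.6789, -0.7341, 0.0126, -0.3428], [0.2719, 0.2673, 0.9245, -0.2793], [-0.682, -0.6242, 0.3811, -0.566], [0.0, 0.0, 0.0, 1.0]]}
side {'fx': 444.0707611552839, 'fy': 444.0707611552839, 'cx': 317.4670822898151, 'cy': 236.4262405828797, 'k1': -0.10807464332370144, 'camera_from_world': [[0.9793, -0.202, -0.0101, -0.529], [0.1456, 0.6694, 0.7285, -0.1967], [-0.1404, -0.7149, 0.685, -0.8822], [0.0, 0.0, 0.0, 1.0]]}
wrist {'fx': 356.0381151354739, 'fy': 356.0381151354739, 'cx': 323.22064018548105, 'cy': 235.18656466433936, 'k1': -0.06113204196330927, 'mount': [[0.0001, 0.9608, 0.2772, 0.0763], [1.0, -0.0002, 0.0004, -0.0001], [0.0004, 0.2772, -0.9608, -0.1405], [0.0, 0.0, 0.0, 1.0]]}
```

View pics/scene0.png

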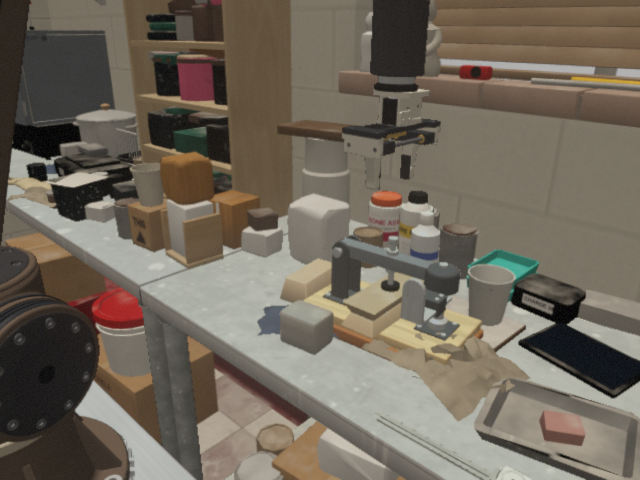

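View pics/side0.png

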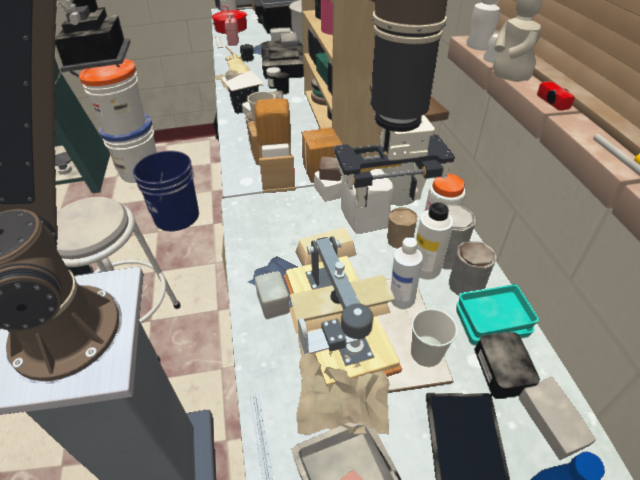

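View pics/wrist0.png

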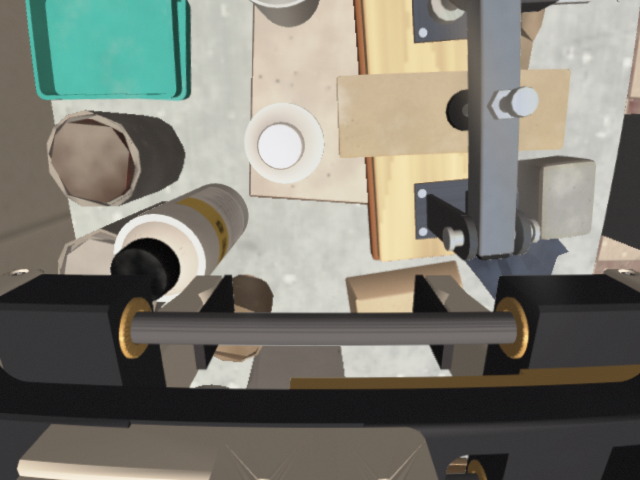

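The scene view shows the press with its tab at about (412,305) and its ball cup at (441,278). The hinge is at (348,265). In the side view, the tab is at (308,335), the cup at (357,320) and the hinge at (325,250). Next I'll zoom in and measure with depth.

```bash
cat > h.py <<'E'
import numpy as np,cv2
def load(n): return dict(np.load(n,allow_pickle=True))
def cam2world(c,pose=None):
    if "camera_from_world" in c: return np.linalg.inv(c["camera_from_world"])
def K(c): return np.array([[c["fx"],0,c["cx"]],[0,c["fy"],c["cy"]],[0,0,1]],float)
def rays(c,uv):
    return cv2.undistortPoints(np.array(uv,float).reshape(-1,1,2),K(c),np.array([float(c["k1"]),0,0,0])).reshape(-1,2)
def pts(c,uv,T=None):
    uv=np.array(uv).reshape(-1,2);n=rays(c,uv);z=c["z_map"][uv[:,1].astype(int),uv[:,0].astype(int)]
    P=np.c_[n[:,0]*z,-n[:,1]*z,-z,np.ones(len(z))]
    T=cam2world(c) if T is None else T
    return (P@T.T)[:,:3],z
def proj(c,P,T=None):
    P=np.atleast_2d(P);M=c["camera_from_world"] if T is None else np.linalg.inv(T)
    q=np.c_[P,np.ones(len(P))]@M.T
    x=q[:,0]/-q[:,2];y=-q[:,1]/-q[:,2];k=1+float(c["k1"])*(x*x+y*y)
    return np.c_[c["fx"]*x*k+c["cx"],c["fy"]*y*k+c["cy"]]
E
python3 - <<'E'
from h import *
for n,(x0,y0,x1,y1) in {"scene":(270,210,510,390),"side":(240,220,460,385)}.items():
    c=load(n+"0.npz");im=c["img"][y0:y1,x0:x1]
    im=cv2.resize(im,(800,600),interpolation=cv2.INTER_CUBIC);cv2.imwrite(f"pics/{n}0z.png",im)
E
```

```text
(no output)
```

View pics/scene0z.png

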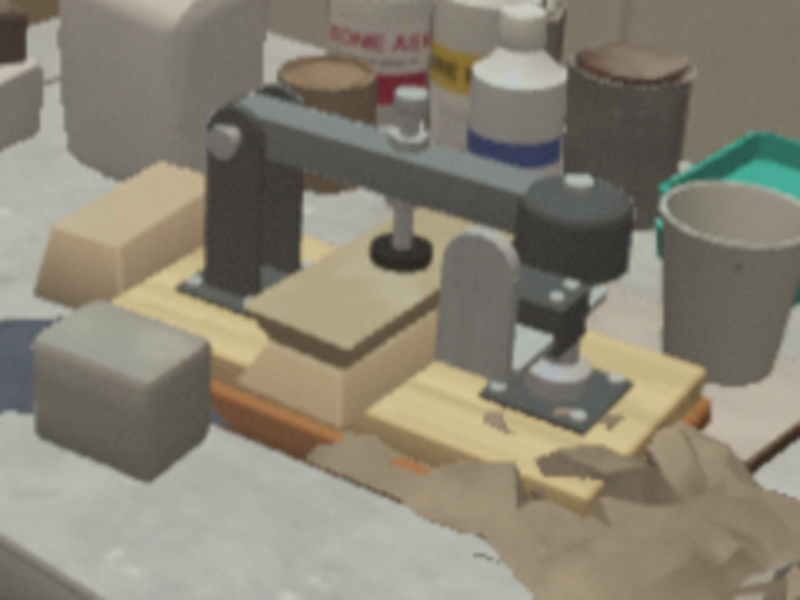

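View pics/side0z.png

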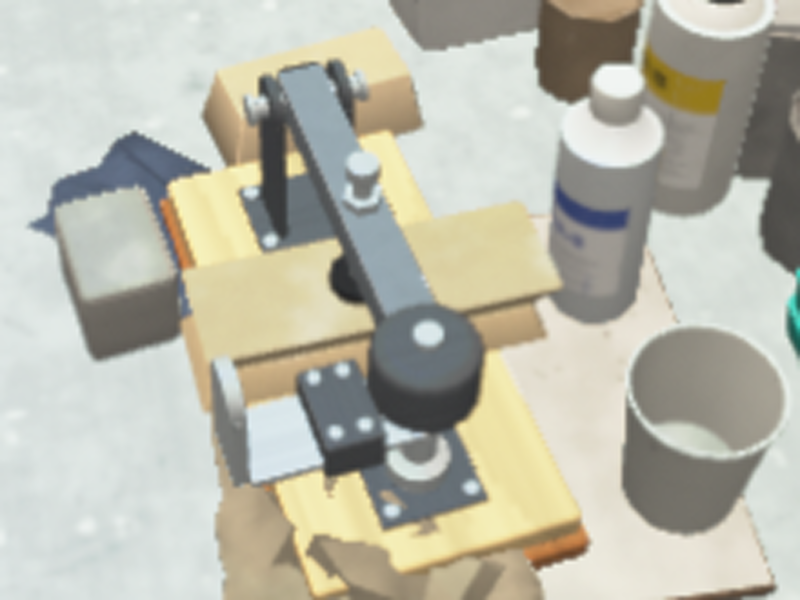

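Run:
```python
from h import *
sc=load("scene0.npz");sd=load("side0.npz")
def Z(n,x,y): return (270+x/3.3333,210+y/3.3333) if n=="sc" else (240+x/3.63636,220+y/3.63636)
def show(l,c,n,L):
    uv=np.round([Z(n,*p) for p in L]).astype(int);P,z=pts(c,uv);print(l);print(np.round(P,4))
show("tab face sc",sc,"sc",[(480,250),(480,300),(480,350),(455,300),(505,300)])
show("cupbolt sc",sc,"sc",[(578,182)])
show("cupbolt sd",sd,"sd",[(428,333)])
show("hinge bolt sc L",sc,"sc",[(222,140)])
show("hinge bolts sd L R",sd,"sd",[(252,108),(362,85)])
show("bar top sd",sd,"sd",[(300,80),(330,150),(395,280)])
show("tab edge sd",sd,"sd",[(230,400),(228,370)])
show("board top corners sd",sd,"sd",[(175,185),(385,140),(572,522),(320,590)])
show("pair top corners sd",sd,"sd",[(188,275),(520,207),(556,287),(230,355)])
show("block",sd,"sd",[(100,240)]);show("cup",sd,"sd",[(705,340)])
# triangulate two-view
def tri(p,q):
    out=[]
    A=[];b=[]
    for c,n,uv in((sc,"sc",p),(sd,"sd",q)):
        T=cam2world(c);r_=rays(c,[Z(n,*uv)])[0];d=T[:3,:3]@np.array([r_[0],-r_[1],-1]);d/=np.linalg.norm(d)
        M=np.eye(3)-np.outer(d,d);A.append(M);b.append(M@T[:3,3])
    return np.linalg.lstsq(np.vstack(A),np.hstack(b),rcond=None)[0]
print("tri cupbolt",tri((578,182),(428,333)),"hingeL",tri((222,140),(252,108)))
print("tri spindle top",tri((411,92),(362,158)))
# tab face plane
x0,y0=Z("sc",445,245);x1,y1=Z("sc",512,360)
m=[(u,v) for u in range(int(x0)+3,int(x1)-2) for v in range(int(y0)+3,int(y1)-2)]
P,z=pts(sc,m);med=np.median(P,0);
Pc=P[np.linalg.norm(P-med,axis=1)<.05]
for i in range(3):
    c0=Pc.mean(0);u,s,vt=np.linalg.svd(Pc-c0);Pc=Pc[abs((Pc-c0)@vt[2])<.004]
print("tab plane n",vt[2],"c",c0,len(Pc),s)
np.save("tabpts.npy",Pc)
```

```text
tab face sc
[[ 0.47   -0.1925  0.1568]
 [ 0.4703 -0.1944  0.1339]
 [ 0.4716 -0.1958  0.1097]
 [ 0.4682 -0.1843  0.1308]
 [ 0.4722 -0.206   0.1375]]
cupbolt sc
[[ 0.5636 -0.1827  0.153 ]]
cupbolt sd
[[ 0.5712 -0.1853  0.1566]]
hinge bolt sc L
[[ 0.5172 -0.0079  0.136 ]]
hinge bolts sd L R
[[ 0.5223 -0.014   0.1429]
 [ 0.5846 -0.0083  0.1433]]
bar top sd
[[ 0.5517 -0.0043  0.149 ]
 [ 0.5561 -0.054   0.146 ]
 [ 0.5665 -0.146   0.1492]]
tab edge sd
[[ 0.4766 -0.2042  0.161 ]
 [ 0.4787 -0.1936  0.1671]]
board top corners sd
[[ 0.4834  0.0332  0.0417]
 [ 0.6128  0.0412  0.042 ]
 [ 0.6396 -0.2258  0.0356]
 [ 0.5101 -0.2376  0.0426]]
pair top corners sd
[[ 0.477  -0.072   0.0859]
 [ 0.6602 -0.0619  0.0851]
 [ 0.6618 -0.1189  0.0852]
 [ 0.4884 -0.1253  0.0841]]
block
[[ 0.436  -0.0164  0.0612]]
cup
[[ 0.7236 -0.1698  0.0867]]
tri cupbolt [ 0.57286994 -0.17858798  0.14907022] hingeL [ 0.52491267 -0.000756    0.13099003]
tri spindle top [ 0.56384545 -0.08749183  0.17165586]
tab plane n [0.99507502 0.09898602 0.00524165] c [ 0.47018818 -0.1928845   0.13242754] 450 [0.28844802 0.1422899  0.01986783]
```

Run:
```python
from h import *
sd=load("side0.npz");sc=load("scene0.npz")
for c,n in((sd,"sd"),(sc,"sc")):
    g=[(u,v) for u in range(200,560,2) for v in range(180,400,2)]
    P,z=pts(c,g);P=P[z>0]
    for xa in np.arange(.36,.76,.08):
        print(n,round(xa,2),[ (round(ya,2),round(float(Q[:,2].max()),3)) for ya in np.arange(-.32,.16,.08) if len(Q:=P[(abs(P[:,0]-xa-.04)<.04)&(abs(P[:,1]-ya-.04)<.04)&(P[:,2]<.3)])])
# yaw from bar side: board edges in side via top plane z=.042: line fits
```

```text
sd 0.36 [(np.float64(-0.24), 0.006), (np.float64(-0.16), 0.004), (np.float64(-0.08), 0.063), (np.float64(0.0), 0.063), (np.float64(0.08), 0.014)]
sd 0.44 [(np.float64(-0.32), 0.039), (np.float64(-0.24), 0.167), (np.float64(-0.16), 0.089), (np.float64(-0.08), 0.088), (np.float64(0.0), 0.063), (np.float64(0.08), 0.032)]
sd 0.52 [(np.float64(-0.32), 0.048), (np.float64(-0.24), 0.157), (np.float64(-0.16), 0.179), (np.float64(-0.08), 0.298), (np.float64(0.0), 0.152), (np.float64(0.08), 0.048)]
sd 0.6 [(np.float64(-0.32), 0.031), (np.float64(-0.24), 0.1), (np.float64(-0.16), 0.13), (np.float64(-0.08), 0.3), (np.float64(0.0), 0.26), (np.float64(0.08), 0.13)]
sd 0.68 [(np.float64(-0.32), 0.101), (np.float64(-0.24), 0.102), (np.float64(-0.16), 0.17), (np.float64(-0.08), 0.275), (np.float64(0.0), 0.265), (np.float64(0.08), 0.14)]
sc 0.36 [(np.float64(-0.24), 0.0), (np.float64(-0.16), 0.002), (np.float64(-0.08), 0.06), (np.float64(0.0), 0.06), (np.float64(0.08), 0.011)]
sc 0.44 [(np.float64(-0.32), 0.033), (np.float64(-0.24), 0.164), (np.float64(-0.16), 0.084), (np.float64(-0.08), 0.14), (np.float64(0.0), 0.14), (np.float64(0.08), 0.041)]
sc 0.52 [(np.float64(-0.32), 0.046), (np.float64(-0.24), 0.154), (np.float64(-0.16), 0.174), (np.float64(-0.08), 0.15), (np.float64(0.0), 0.149), (np.float64(0.08), 0.044)]
sc 0.6 [(np.float64(-0.32), 0.027), (np.float64(-0.24), 0.097), (np.float64(-0.16), 0.136), (np.float64(-0.08), 0.242), (np.float64(0.0), 0.241), (np.float64(0.08), 0.135)]
sc 0.68 [(np.float64(-0.32), 0.011), (np.float64(-0.24), 0.097), (np.float64(-0.16), 0.15), (np.float64(-0.08), 0.176), (np.float64(0.0), 0.15), (np.float64(0.08), 0.134)]
```

Call:
apply_moves:
  targets:
    - [[0,0,-0.8],[0,0,0],87]
    - [[0.7,0.7,0],[0,0,-0.35],87]
    - [[0.7,0.7,0],[0,0,-0.35],87]
    - [[0.7,0.7,0],[0,0,0],87]
    - [[0.7,0.7,0],[0,0,0],87]
  squeeze: 50

```text
time_s: 0.65
tcp_pos: [0.5686, -0.1185, 0.2725]
eef_rot: [179.6, -0.0, -83.9]
contact_force: [1.0, -0.9, 0.5]
gripper_width: 0.0869
```

Call:
apply_moves:
  targets:
    - [[0.5,0.8,0],[0,0,0],60]
    - [[0.5,0.8,0],[0,0,0],60]
    - [[0.5,0.8,0],[0,0,0],60]
    - [[0,0,0],[0,0,0],60]

```text
time_s: 1.05
tcp_pos: [0.4721, -0.1933, 0.2727]
eef_rot: [179.5, -0.0, -84.0]
contact_force: [1.1, -0.4, 0.1]
gripper_width: 0.0625
```

Run:
```python
from plant import r
from h import *
s=r.get_state();c=r.capture("wrist");cv2.imwrite("pics/wrist1.png",c["img"]);np.savez("wrist1.npz",**c,pos=s["tcp_pos"],rot=s["eef_rot"])
print({k:np.round(v,3) for k,v in s.items()})
```

```text
{'time_s': np.float64(1.05), 'joints': array([-1.3500e-01,  4.0330e+00, -1.6861e+01,  5.8000e-02, -6.9567e+01,
        6.0900e+00]), 'qd': array([ 1.076,  1.237,  1.434,  0.13 ,  1.023, -1.35 ]), 'joint_torque': array([ -0.653, -35.846,  28.17 ,   6.884,  -0.118,   0.492]), 'tcp_pos': array([ 0.472, -0.193,  0.273]), 'eef_rot': array([ 1.79536e+02, -5.00000e-03, -8.40250e+01]), 'contact_force': array([ 1.086, -0.43 ,  0.129]), 'moment': array([ 0.044, -0.148,  0.053]), 'gripper_width': np.float64(0.063)}
```

View pics/wrist1.png

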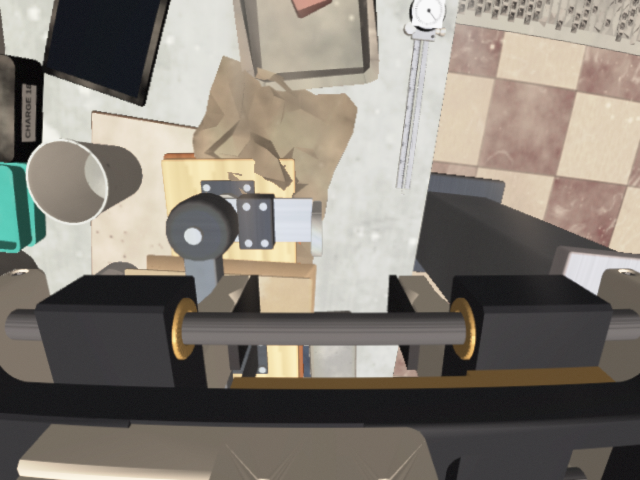

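The wrist view shows the tab edge-on at about (317,228), the cup at (202,226) with its bolt at (193,236), and the fork strap between them at (293,220).

Run:
```python
from h import *
from scipy.spatial.transform import Rotation as Ro
c=load("wrist1.npz")
T=np.eye(4);T[:3,:3]=Ro.from_euler("xyz",c["rot"],degrees=True).as_matrix();T[:3,3]=c["pos"];T=T@c["mount"]
x0,y0=250,180
cv2.imwrite("pics/wrist1z.png",cv2.resize(c["img"][170:280,160:340],None,fx=4.4,fy=4.4,interpolation=cv2.INTER_CUBIC))
g=[(u,v) for u in range(295,335) for v in range(190,270)]
P,z=pts(c,g,T);G=np.array(g)
m=(P[:,2]>.12)&(P[:,2]<.19);Q=P[m];print(m.sum(),np.round(Q.min(0),4),np.round(Q.max(0),4),G[m].min(0),G[m].max(0))
t=Q[Q[:,2]>.150];print("top pts mean",np.round(t.mean(0),4),len(t)); top=Q[Q[:,2]>.158];print(np.round(top.mean(0),4),top[:,2].max(), np.round(top.min(0),4),np.round(top.max(0),4))
for zlo in np.arange(.1,.17,.01):
    q=P[(P[:,2]>zlo)&(P[:,2]<zlo+.01)];
    if len(q): print(round(zlo,2),np.round(q.mean(0),4),np.round(q.min(0),4),np.round(q.max(0),4),len(q))
print("cup bolt",pts(c,[(193,236)],T)[0])
# project estimated tab
R=lambda a:np.array([[np.cos(a),-np.sin(a)],[np.sin(a),np.cos(a)]])
```

```text
541 [ 0.4716 -0.2111  0.1203] [ 0.482  -0.1772  0.1671] [311 205] [321 256]
top pts mean [ 0.4769 -0.1968  0.1621] 461
[ 0.4768 -0.1953  0.1634] 0.16707626935484352 [ 0.4716 -0.2082  0.1584] [ 0.4816 -0.1801  0.1671]
0.1 [ 0.4889 -0.1942  0.1049] [ 0.4746 -0.213   0.1002] [ 0.4977 -0.1724  0.1097] 749
0.11 [ 0.478  -0.2106  0.1151] [ 0.4746 -0.211   0.1101] [ 0.4814 -0.2101  0.1198] 23
0.12 [ 0.4784 -0.2105  0.125 ] [ 0.4746 -0.211   0.1203] [ 0.482  -0.2091  0.1283] 21
0.13 [ 0.4782 -0.2105  0.1349] [ 0.4746 -0.211   0.13  ] [ 0.4818 -0.2101  0.1399] 27
0.14 [ 0.4781 -0.2105  0.1458] [ 0.4747 -0.2111  0.1404] [ 0.4816 -0.2099  0.1498] 32
0.15 [ 0.4776 -0.2032  0.1563] [ 0.4716 -0.2106  0.1508] [ 0.4819 -0.1772  0.16  ] 109
0.16 [ 0.4767 -0.1948  0.1639] [ 0.4717 -0.2072  0.16  ] [ 0.4815 -0.1804  0.1671] 352
cup bolt [[ 0.56993296 -0.18426603  0.1544162 ]]
```

View pics/wrist1z.png

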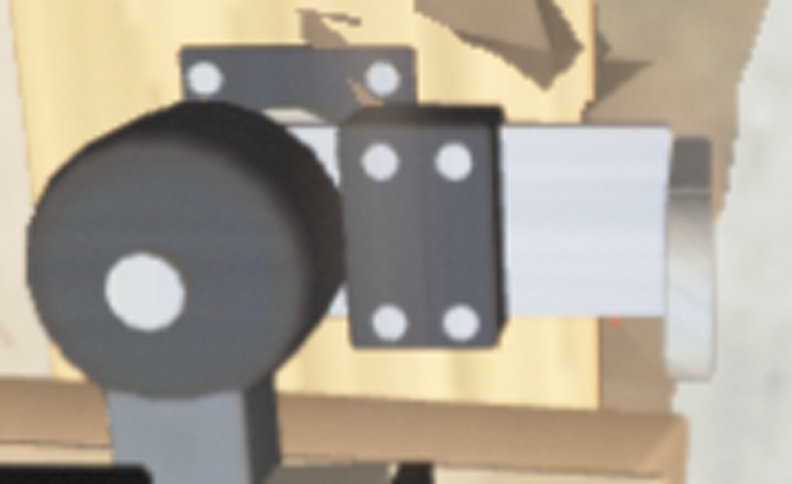

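Call:
apply_moves:
  targets:
    - [[0,-0.12,0.4],[0,0,0],36]
    - [[0,0,0.8],[0.05,0,0],36]
    - [[0,0,0.8],[0,0,0],36]
    - [[0,0,0.5],[0,0,0],36]
    - [[0,0,0],[0,0,0],36]

```text
time_s: 1.6
tcp_pos: [0.4819, -0.1909, 0.1706]
eef_rot: [-179.8, -0.1, -84.0]
contact_force: [-0.2, 0.3, 1.5]
gripper_width: 0.0363
```

Run:
```python
from plant import r
from h import *
s=r.get_state();c=r.capture("scene");np.savez("scene2.npz",**c)
cv2.imwrite("pics/scene2.png",cv2.resize(c["img"][150:390,270:590],(800,600),interpolation=cv2.INTER_CUBIC))
print({k:np.round(v,3) for k,v in s.items()})
```

```text
{'time_s': np.float64(1.6), 'joints': array([ 1.2300e-01,  9.2530e+00, -2.5012e+01,  3.2000e-02, -5.5485e+01,
        5.8760e+00]), 'qd': array([ 0.568, -0.361,  2.047,  0.851, -1.285, -0.187]), 'joint_torque': array([-7.0000e-02, -3.8955e+01,  2.5497e+01,  6.1410e+00,  7.9100e-01,
        1.2000e-02]), 'tcp_pos': array([ 0.482, -0.191,  0.171]), 'eef_rot': array([-1.79754e+02, -5.20000e-02, -8.39830e+01]), 'contact_force': array([-0.23 ,  0.252,  1.45 ]), 'moment': array([-0.022,  0.11 , -0.002]), 'gripper_width': np.float64(0.036)}
```

View pics/scene2.png

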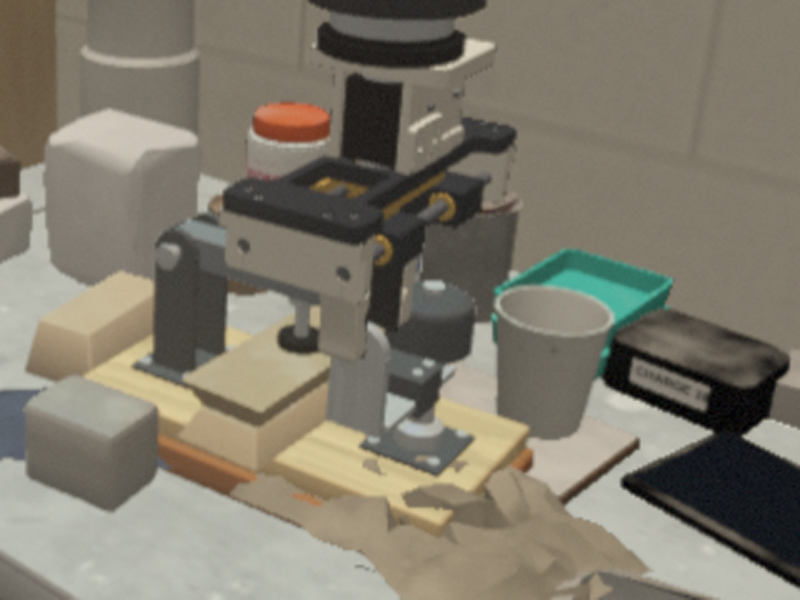

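The outer finger, at about (345,330) in the zoomed view, is in front of the tab top. The cup and blocks haven't moved. I'll centre the gripper, lower it the rest of the way, then close.

Call:
apply_moves:
  targets:
    - [[0.06,0.13,0.3],[0,0,0],36]
    - [[0,0,0.32],[0,0,0],36]
    - [[0,0,0],[0,0,0],36]

```text
time_s: 1.95
tcp_pos: [0.4803, -0.194, 0.1487]
eef_rot: [-179.4, -0.2, -83.9]
contact_force: [-0.1, 0.2, -0.5]
gripper_width: 0.0358
```

Call:
apply_moves:
  targets:
    - [[0,0.08,0.1],[-0.08,0,0],36]
    - [[0,0,0],[0,0,0],14]
    - [[0,0,0],[0,0,0],14]
  squeeze: 50

```text
time_s: 2.25
tcp_pos: [0.4781, -0.1945, 0.1464]
eef_rot: [-179.9, -0.2, -83.8]
contact_force: [-0.2, 0.7, -0.1]
gripper_width: 0.0258
```

Call:
apply_moves:
  targets:
    - [[0,0.02,0.03],[0,0,0],12]
    - [[0,0,0],[0,0,0],10]
    - [[0,0,0],[0,0,0],0]
    - [[0,0,0],[0,0,0],0]
    - [[0,0,0],[0,0,0],0]
  squeeze: 50

```text
time_s: 2.75
tcp_pos: [0.4768, -0.1948, 0.146]
eef_rot: [-179.9, -0.2, -83.9]
contact_force: [0.8, 0.4, -0.9]
gripper_width: 0.0077
```

Run:
```python
from plant import r
from h import *
s=r.get_state();c=r.capture("scene");np.savez("scene3.npz",**c)
cv2.imwrite("pics/scene3.png",cv2.resize(c["img"][210:390,330:570],(800,600),interpolation=cv2.INTER_CUBIC))
print({k:np.round(v,3) for k,v in s.items()})
```

```text
{'time_s': np.float64(2.75), 'joints': array([ -0.211,  10.529, -27.226,   0.246, -52.159,   6.159]), 'qd': array([-0.018, -0.072, -0.1  , -0.017,  0.019, -0.093]), 'joint_torque': array([  0.318, -40.243,  25.076,   6.03 ,   0.227,   0.269]), 'tcp_pos': array([ 0.477, -0.195,  0.146]), 'eef_rot': array([-179.935,   -0.202,  -83.901]), 'contact_force': array([ 0.814,  0.411, -0.941]), 'moment': array([-0.104,  0.227, -0.213]), 'gripper_width': np.float64(0.008)}
```

View pics/scene3.png

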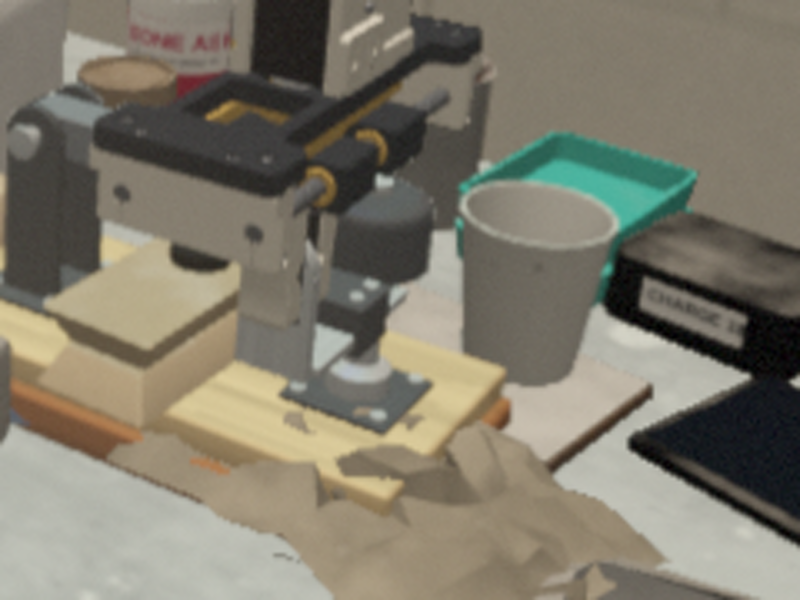

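The fingers are closed on the tab at 7.7 mm, with the pads at about (270,280) in the zoomed view. Now I'll pull along tool +y.

Call:
apply_moves:
  targets:
    - [[0,0.1,0],[0,0,0],0]
    - [[0,0.1,0],[0,0,0],0]
    - [[0,0.1,0],[0,0,0],0]

```text
time_s: 3.1
tcp_pos: [0.4698, -0.1954, 0.1462]
eef_rot: [-179.4, -0.3, -83.8]
contact_force: [7.7, 0.5, -5.1]
gripper_width: 0.0075
```

Call:
apply_moves:
  targets:
    - [[0,0.12,0],[-0.06,0,0],0]
    - [[0,0.12,0],[0,0,0],0]
    - [[0,0.1,0],[0,0,0],0]

```text
time_s: 3.4
tcp_pos: [0.4635, -0.1961, 0.1469]
eef_rot: [-179.2, -0.3, -83.7]
contact_force: [10.7, 2.0, -6.3]
gripper_width: 0.0076
```

Call:
apply_moves:
  targets:
    - [[0,0.12,0.02],[-0.1,0,0],0]
    - [[0,0.06,0],[0,0,0],0]
    - [[0,0.04,0],[0,0,0],0]

```text
time_s: 3.7
tcp_pos: [0.4635, -0.196, 0.1475]
eef_rot: [-179.0, -0.5, -83.6]
contact_force: [10.2, 0.8, -7.4]
gripper_width: 0.0077
```

Run:
```python
from plant import r
from h import *
s=r.get_state();c=r.capture("scene");np.savez("scene4.npz",**c)
cv2.imwrite("pics/scene4.png",cv2.resize(c["img"][210:390,330:570],(800,600),interpolation=cv2.INTER_CUBIC))
print({k:np.round(v,3) for k,v in s.items()})
```

```text
{'time_s': np.float64(3.7), 'joints': array([ -0.249,   8.817, -29.279,   0.445, -50.892,   6.382]), 'qd': array([ 0.303, -0.624, -0.289,  0.09 ,  2.469,  0.098]), 'joint_torque': array([ -2.322, -41.054,  21.605,   5.768,  -2.392,   0.255]), 'tcp_pos': array([ 0.464, -0.196,  0.147]), 'eef_rot': array([-179.033,   -0.46 ,  -83.593]), 'contact_force': array([10.178,  0.835, -7.436]), 'moment': array([ 0.022, -2.309, -0.272]), 'gripper_width': np.float64(0.008)}
```

View pics/scene4.png

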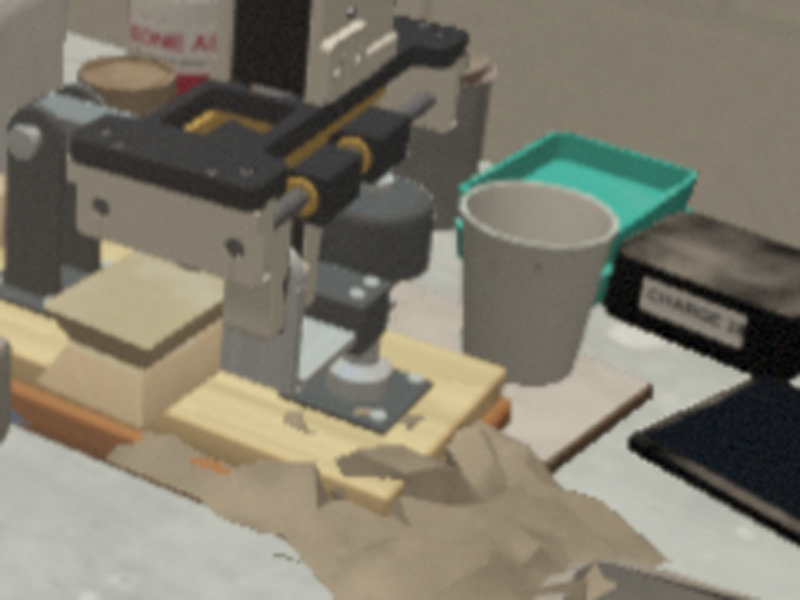

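Call:
apply_moves:
  targets:
    - [[0,0.2,0.04],[-0.25,0,0],0]
    - [[0,0.14,0.04],[-0.2,0,0],0]
    - [[0,0.14,0.04],[-0.2,0,0],0]

```text
time_s: 4.05
tcp_pos: [0.4594, -0.1965, 0.1465]
eef_rot: [177.5, -0.6, -83.5]
contact_force: [12.0, 4.4, -4.5]
gripper_width: 0.0087
```

Call:
apply_moves:
  targets:
    - [[0,0.1,0.02],[0.15,0,0],0]
    - [[0,0.11,0.0],[0.1,0,0],0]

```text
time_s: 4.25
tcp_pos: [0.4622, -0.1961, 0.1481]
eef_rot: [-179.3, -0.7, -83.3]
contact_force: [10.7, 2.3, -5.4]
gripper_width: 0.0077
```

Run:
```python
from plant import r
from h import *
s=r.get_state()
print({k:np.round(v,3) for k,v in s.items()})
for n in("scene","side"):
    c=r.capture(n);np.savez(n+"5.npz",**c)
    a=(210,390,330,570) if n=="scene" else (220,385,240,460)
    cv2.imwrite(f"pics/{n}5.png",cv2.resize(c["img"][a[0]:a[1],a[2]:a[3]],(800,600),interpolation=cv2.INTER_CUBIC))
s=r.get_state()
print({k:np.round(v,3) for k,v in s.items()})
```

```text
{'time_s': np.float64(4.25), 'joints': array([-3.5000e-02,  8.7390e+00, -2.9438e+01,  8.2300e-01, -5.1073e+01,
        6.1760e+00]), 'qd': array([-0.515, -6.646, -6.628, -0.999, 11.818,  1.805]), 'joint_torque': array([ -2.353, -39.472,  21.566,   6.136,  -2.951,   0.427]), 'tcp_pos': array([ 0.462, -0.196,  0.148]), 'eef_rot': array([-179.327,   -0.724,  -83.35 ]), 'contact_force': array([10.657,  2.328, -5.371]), 'moment': array([ 0.445, -2.662, -0.349]), 'gripper_width': np.float64(0.008)}
{'time_s': np.float64(4.35), 'joints': array([-4.7000e-02,  8.6890e+00, -2.9507e+01,  8.3300e-01, -5.1151e+01,
        6.1750e+00]), 'qd': array([-0.047,  0.663,  0.43 ,  0.122, -1.172, -0.208]), 'joint_torque': array([ -2.68 , -40.865,  20.626,   6.017,  -2.579,   0.482]), 'tcp_pos': array([ 0.461, -0.196,  0.148]), 'eef_rot': array([-179.424,   -0.721,  -83.356]), 'contact_force': array([11.777,  2.051, -5.627]), 'moment': array([ 0.528, -2.977, -0.399]), 'gripper_width': np.float64(0.008)}
```

View pics/scene5.png

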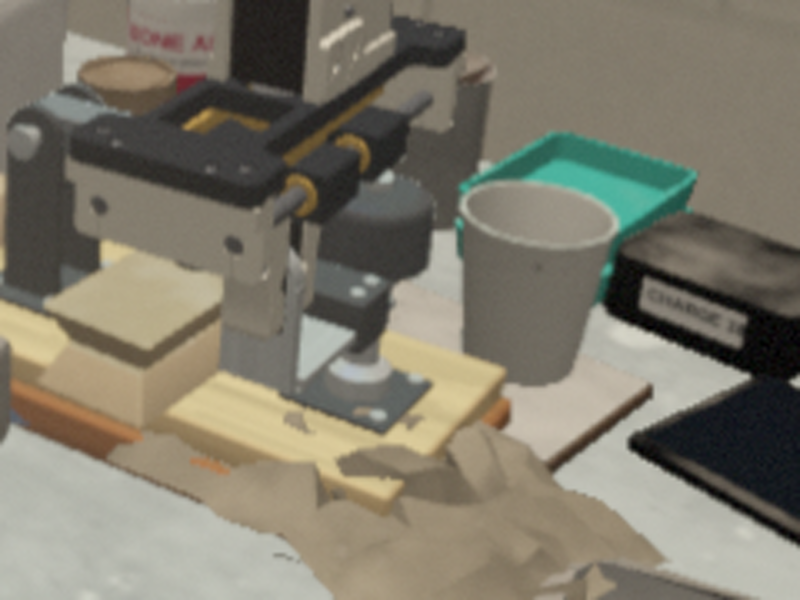

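View pics/side5.png

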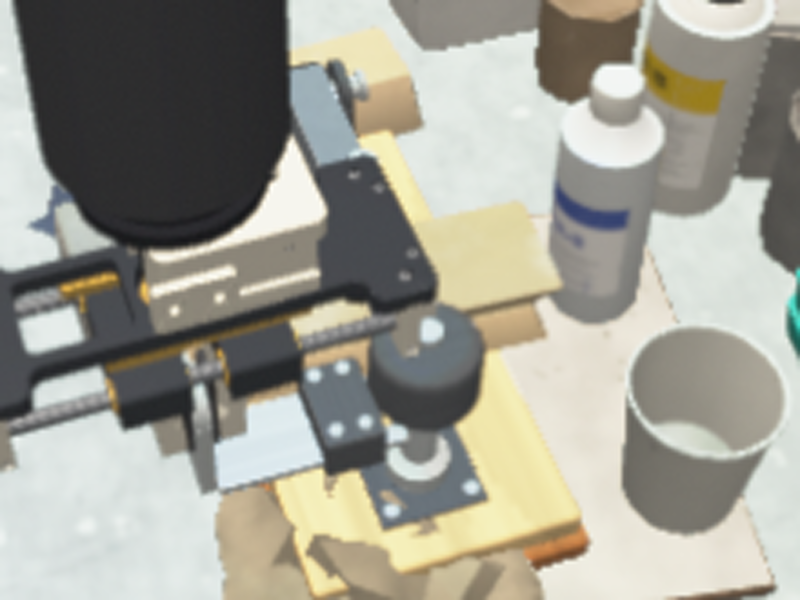

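The latch is about 16 mm out and the pull is about 11 N, which matches the spring. The bar is still down, with the tool pitched only 0.7°. Now I'll begin the swing, turning about tool y and moving along the arc, and keep a steady y pull throughout.

Call:
apply_moves:
  targets:
    - [[-0.02,0.12,-0.25],[-0.05,0.35,0.04],0]
    - [[-0.02,0.12,-0.28],[-0.06,0.38,0.04],0]
    - [[-0.02,0.12,-0.28],[-0.06,0.38,0.04],0]

```text
time_s: 4.65
tcp_pos: [0.4581, -0.1912, 0.1816]
eef_rot: [-179.5, -9.7, -84.4]
contact_force: [15.0, 1.6, -9.8]
gripper_width: 0.0076
```

Call:
apply_moves:
  targets:
    - [[-0.03,0.06,-0.28],[-0.03,0.5,0.0],0]
    - [[-0.03,0.08,-0.28],[-0.03,0.5,0.0],0]
    - [[-0.03,0.08,-0.28],[-0.03,0.45,0.0],0]

```text
time_s: 4.95
tcp_pos: [0.4577, -0.1776, 0.2176]
eef_rot: [-179.1, -21.8, -84.4]
contact_force: [12.5, -2.3, -6.9]
gripper_width: 0.008
```

Call:
apply_moves:
  targets:
    - [[-0.03,0.08,-0.28],[-0.04,0.5,0.0],0]
    - [[-0.03,0.08,-0.28],[-0.04,0.5,0.0],0]
    - [[-0.03,0.08,-0.24],[-0.04,0.45,0.0],0]

```text
time_s: 5.25
tcp_pos: [0.4547, -0.1573, 0.2497]
eef_rot: [-178.8, -33.7, -84.4]
contact_force: [15.3, -4.5, -4.3]
gripper_width: 0.008
```

Call:
apply_moves:
  targets:
    - [[-0.02,0.06,-0.18],[-0.05,0.35,0.0],0]
    - [[-0.01,0.06,-0.1],[-0.05,0.25,0.0],0]
    - [[0,0.06,-0.04],[-0.05,0.1,0.0],0]
    - [[0,0.06,-0.04],[-0.05,0.05,0.0],0]

```text
time_s: 5.65
tcp_pos: [0.4532, -0.1432, 0.2655]
eef_rot: [-179.4, -40.1, -84.3]
contact_force: [14.7, -5.6, -4.4]
gripper_width: 0.0076
```

Run:
```python
from plant import r
from h import *
for n in("scene","side"):
    s=r.get_state();print({k:np.round(v,3) for k,v in s.items() if k not in("joint_torque",)})
    c=r.capture(n);np.savez(n+"6.npz",**c)
    a=(150,390,290,610) if n=="scene" else (180,390,200,480)
    cv2.imwrite(f"pics/{n}6.png",cv2.resize(c["img"][a[0]:a[1],a[2]:a[3]],(800,600),interpolation=cv2.INTER_CUBIC))
s=r.get_state();print(np.round(s["tcp_pos"],4),s["eef_rot"],s["contact_force"],s["qd"])
```

```text
{'time_s': np.float64(5.65), 'joints': array([ 31.655,   0.536, -46.78 ,  39.117, -67.813, -49.138]), 'qd': array([ 5.068,  0.899,  1.936, -0.927, -7.132, -2.414]), 'tcp_pos': array([ 0.453, -0.143,  0.266]), 'eef_rot': array([-179.392,  -40.121,  -84.262]), 'contact_force': array([14.671, -5.559, -4.368]), 'moment': array([ 0.773, -2.949,  2.468]), 'gripper_width': np.float64(0.008)}
{'time_s': np.float64(5.7), 'joints': array([ 31.674,   0.547, -46.746,  39.108, -67.846, -49.143]), 'qd': array([-0.812, -0.225, -0.274, -0.372,  1.107,  0.56 ]), 'tcp_pos': array([ 0.453, -0.143,  0.266]), 'eef_rot': array([-179.386,  -40.13 ,  -84.271]), 'contact_force': array([13.29 , -5.496, -3.509]), 'moment': array([ 0.672, -2.54 ,  2.134]), 'gripper_width': np.float64(0.008)}
[ 0.4533 -0.1432  0.2655] [-179.39402843  -40.09825767  -84.27063883] [14.60768896 -4.84619561 -3.57222202] [-0.48460361 -0.17312945 -0.20776699 -0.0482295   0.75966292  0.29944951]
```

View pics/scene6.png

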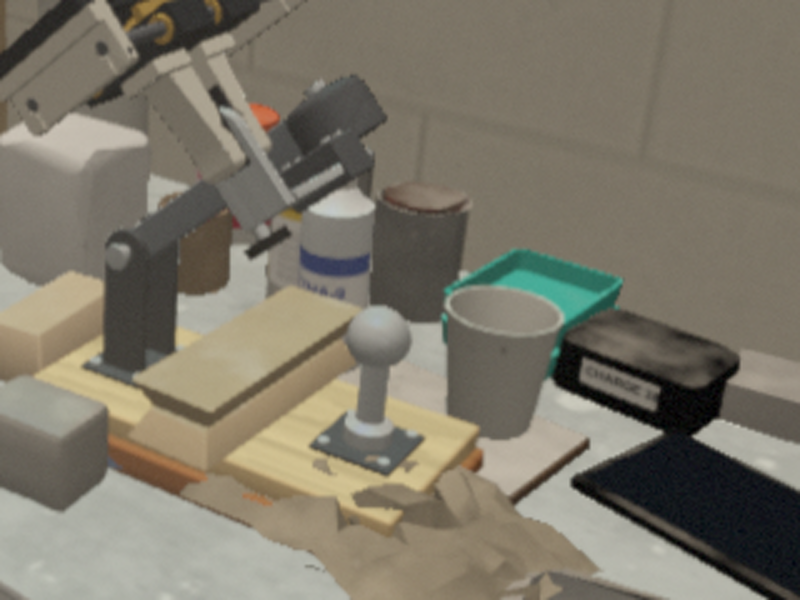

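View pics/side6.png

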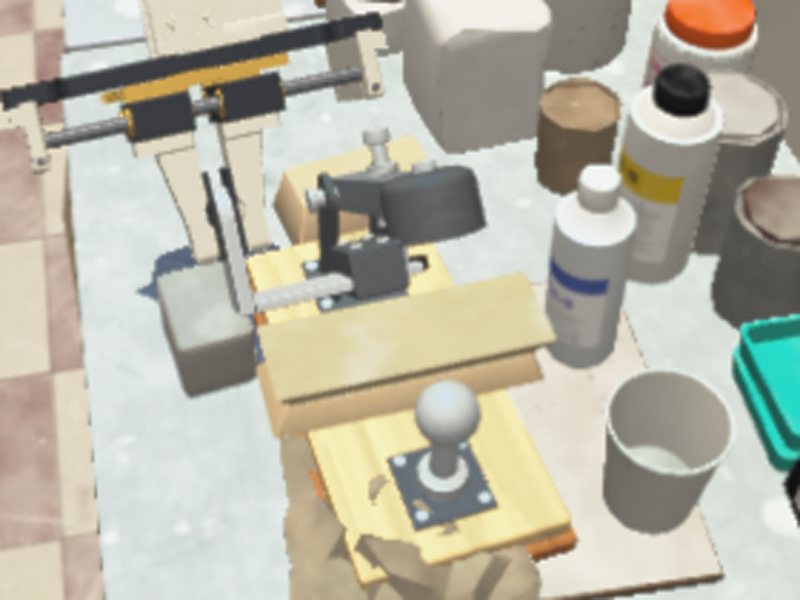

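The bar is up: the ball is bare at (378,338) in the zoomed scene view, the pads are on the tab, and the latch is out. I'll measure the bar angle and check that the loose things haven't moved.

Run:
```python
from plant import r
from h import *
s=r.get_state()
y=np.array([-0.104,0.9945,0]);h=np.array([.5515,-.004,.136])
d=s["tcp_pos"]-h;Y=d@y;Zz=d[2];print("angle from tcp",np.degrees(np.arctan2(Zz,-Y)-np.arctan2(.010,.180)),"radius",np.hypot(Y,Zz))
# cup bolt on the bar in the scene image: zoom 2.5, origin (290,150)
c=load("scene6.npz");P,_=pts(c,[(round(290+u/2.5),round(150+v/2.5)) for u,v in((160,235),(205,205),(318,87))]);print("bar pts",np.round(P,4))
# stillness of surroundings: image shift by phase correlation between scene0/6, side0/6
for n,W in {"scene":{"grey":(278,300,340,352),"cup":(464,262,520,328),"pairR":(350,285,375,340)},"side":{"cup":(408,306,462,366),"grey":(256,272,285,315),"pair":(365,275,395,320),"wedge":(300,228,318,250)}}.items():
    a=cv2.cvtColor(load(n+"0.npz")["img"],6);b=cv2.cvtColor(load(n+"6.npz")["img"],6)
    for k,(x0,y0,x1,y1) in W.items():
        m=cv2.matchTemplate(b[y0-8:y1+8,x0-8:x1+8],a[y0:y1,x0:x1],cv2.TM_CCOEFF_NORMED);_,v,_,l=cv2.minMaxLoc(m);print(n,k,"shift px",(l[0]-8,l[1]-8),round(v,3))
```

```text
angle from tcp 42.11643535838096 radius 0.18224818451665095
bar pts [[ 0.5381 -0.0271  0.15  ]
 [ 0.5439 -0.0593  0.1788]
 [ 0.5595 -0.1275  0.2686]]
scene grey shift px (0, 0) 0.999
scene cup shift px (0, 0) 0.999
scene pairR shift px (0, 0) 0.999
side cup shift px (0, 0) 1.0
side grey shift px (0, 0) 0.928
side pair shift px (0, 0) 0.893
side wedge shift px (0, 0) 0.98
```

Run:
```python
from plant import r
print(r.close_job());s=r.get_state();print(s["time_s"],s["tcp_pos"],s["eef_rot"],s["contact_force"],s["gripper_width"])
```

```text
the job is handed in; nothing more can be done
None
the job is handed in; nothing more can be done
```

I pulled the latch clear of the ball, swung the press bar up to about 42°, and handed the job in at about 6 s, still gripping the tab with the bar held up. No verdict came back, and the state could no longer be read after hand-in.

- **Latch:** I gripped the tab from above with a 50 N squeeze and drew it out about 16–17 mm. The wrist felt 11–12 N, which matches the spring. The bar stayed down on the ball: the tool had pitched only 0.7° and risen about 2 mm.
- **Bar angle:** The gripper position gives 42.1° and the slope of the bar in the scene depth about 42°. The tool pitch reads 40.1°, roughly 2° less; all three are within 30–51°.
- **Grip:** The fingers stood at 7.6 mm on the 8 mm tab. The arm was nearly still, with joint speeds under 1°/s.
- **Surroundings:** The pair, cream block, grey block and cup showed no whole-pixel shift between the first and last pictures. The match was weaker for the pair (0.89) and the grey block (0.93) in the side view, but both matched at 0.999 in the scene view. The cream block was checked only in the side view, at 0.98.

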